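# Change the polishing turntable up from second to third gear

## Task

The plate-polishing turntable has been left in second gear: its ball-topped gear lever is back in the near left-hand slot of the H-shaped gate (left, right and forward as seen from the robot's side). Change it up to third as you would in a car, by pushing the lever with the fingertips or the outside of the fingers and never squeezing it: forward to the middle, across to the right, then forward again fully home in the far right-hand slot. Do not run it into the far left slot (first) or the near right slot (fourth) on the way, and leave the lacquerware and tools on and around the machine where they are.

Things in the scene. Friction and masses are not known exactly. Their poses are not given: they have to be found in the camera images.
- turntable: Bench polishing turntable, fixed to the table: grey cast gearbox 270 mm (x) by 235 mm (y), top 104 mm above the table, motor behind it, and to its right a round faceplate 250 mm across (axis at x +30, y -300 mm, top at z 128 mm). Origin on the table, directly below the lever's pivot and the gate's middle; own x points forward (away from the robot), own y to the left, z up.
- gate (a point): Middle of the top face (z 125 mm) of the flat steel gate plate, 124 mm (x) by 104 mm (y), on the gearbox, same axes. An H is cut in it: two slots along x, 15 mm wide, 63 mm long, centred at y +17.5 (left) and -17.5 mm (right), joined at x = 0 by a cross channel 15 mm wide with corners rounded 4.5 mm. The stem is truly held by this gate.
- second (a point): Where the stem's centre line meets the gate in second gear: near end of the left slot. First gear is the far end of the same slot.
- third (a point): Where the stem's centre line meets the gate in third gear: far end of the right slot. Fourth gear is the near end of the same slot.
- knob (a point): Centre of the round black knob (40 mm across, 40 mm high) on the gear lever, 150 mm above the pivot, so at z 195 mm when upright. Below it is a bright steel stem 16 mm thick (11 mm in the gate). From the upright middle the knob moves about 44 mm forward or back to the slot ends and 33 mm to the left or right slot.
- gear_across (a joint): Sideways lean of the lever about the turntable's own x axis through the pivot at z 45 mm, rad: -0.222 in the left slot (stop), 0 in the middle of the cross channel, +0.222 in the right slot (stop). At the start it is at the left.
- gear_fore (a joint): Forward lean about the same pivot, rad: -0.295 fully back (stop), 0 in line with the cross channel (neutral), +0.295 fully forward (stop). Starts in second, -0.295 to -0.2. The pivots are stiff and damped: the lever moves under 3 to 6 N at the knob and stays where it is left, no spring. To cross it must be within about 0.03 rad of 0 (rounded corners guide it from about 0.06).
- side_far: The forward-facing quarter of the knob and the stem (its origin is the lever's pivot, not on the surface).
- side_near: The backward-facing quarter (towards the robot) of the knob and stem (origin at the pivot).
- side_left: The left-facing quarter of the knob and stem (origin at the pivot).
- side_right: The right-facing quarter of the knob and stem (origin at the pivot).
- red_plate: Loose red lacquer plate, 270 mm across, 18 mm high, centred on the faceplate; origin centre of underside. Leave alone.
- wax_tin: Loose round aluminium tin, 54 mm across, 22 mm high, on the near left corner of the gearbox top; origin centre of underside. Leave alone.
- rubbing_block: Loose wooden rubbing block with felt sole, 55 x 34 x 23 mm, on the near right corner of the gearbox top; origin centre of underside. Leave alone.
- black_plate: Loose black lacquer plate, 230 mm across, 16 mm high, on the table left of the machine; origin centre of underside. Leave alone.
- saucer: Loose black lacquer saucer, 84 mm across, 20 mm high, on the table to the left; origin centre of underside. Leave alone.
- brush: Loose brush, 220 mm long, 10 mm thick, lying on the table in front of the machine; origin under the middle of the handle. Leave alone.
- paste_jar: Small loose amber glass jar with steel cap, 44 mm across, 45 mm high, on the far right corner of the gearbox top; origin centre of underside. Leave alone.

How it is judged:
By the outcome, as a careful person would: the job done as asked, in the order asked, and still so for the second after the job is handed in, with the robot touching nothing.
It also fails if it takes over 64 s, if anything falls off the work surface, if the arm or the gripper's body presses on something with over 40 N, if the wrist force passes 120 N, or if a joint passes its speed limit or range.

## Robot

A 6-joint arm with a two-finger parallel gripper is mounted at the origin on the work surface. World frame = base frame: x ahead of the robot, y to its left, z up, the work surface at z = 0. Lengths are in mm, angles in rad, forces in N, time in s.
With the tool pointing down it reaches from about 275 to 750 mm from the base axis. Payload 10.2 kg.
Tool frame: the origin (TCP) lies between the finger pads; the fingertips stand 17 mm ahead of it and the grasp point (between the pads) lies 2 mm behind it; y points along the fingers, x is the direction in which the jaws open and shut, and the axes are right-handed (so a half turn about y gives the same grasp; the last joint's range is limited). The gripper opens to 85 mm and grips with 20 to 120 N. Pads are 22 mm wide; open, the fingers measure 114 mm over their backs; the gripper's body (76 mm by 85 mm) begins 54 mm behind the grasp point. The pads swing forward as they close: fully open they stand 13 mm farther back than shut.
Start: joints at [-0.223, 0.313, 1.498, -0, 1.331, -0.223], TCP at [525.006, -0.014, 248.294] pointing down, gripper open.
Joint ranges: [-2.94, 2.94], [-0.97, 2.17], [0.19, 2.56], [-1.23, 4.37], [0.02, 3.11], [-2.88, 2.88]. Speed limits (rad/s): [2.39, 2.39, 3.01, 3.14, 3.14, 3.14].

## Interface

Orientations are given as a unit quaternion [w, x, y, z].
In Python, from rig import ctrl gives the robot as it stands.
- The arm moves only by the tool jog_arm, never from a script. Its argument "targets" is a list of rows, each an object with "offset": the shift along the tool's x, y, z in m, a list of three; "yaw": the turn about the tool's y in rad. In form: [{"offset": [dx, dy, dz], "yaw": yaw}, ...]. A call has 1 to 12 rows; each row is the pose to reach, as a shift and turn from the pose measured when the call began, along the tool's axes at that moment; what a row does not reach only later rows make up. A row lasts 1/12 s, in which the tool goes at most 41.7 mm and 7.16 degrees, less where a joint would pass 70% of its speed; a pose out of reach is approached as far as the arm can. A call with a gripper value outside its range is refused whole. "fingers" is the finger opening in m, from 0 to 0.0854, set as the call begins (left out, the last holds). The fingers move at their own pace and stop on an object; "grip_force" is the grip in N (left out, the last holds). Time passes only in rows, so rows that repeat a pose let the fingers close. It gives the time, the measured TCP pose, the force and the opening at its end, in the units of the state.
- ctrl.sense(): the state, without advancing time (a new reading comes with each control period).
- ctrl.capture(name): name is "scene" or "side" or "wrist"; returns a dict with "img" (384x512x3 uint8, red, green, blue), "intrinsics" (3x3 intrinsics, pixels), "k1" (the pictures are not rectified: a ray, as slopes to the right and down, at radius r is drawn at 1 + k1 r^2 times it, then the intrinsics apply), "T" (4x4, takes a point from camera to world coordinates); the wrist camera has in their place "mount" (4x4, takes a point from camera to tool coordinates, whose origin is the TCP and whose axes are the tool frame's). Camera axes: x right, y up, looking along -z (the intrinsics and any distortion apply to the point x, -y, -z); pixel columns grow to the right and rows downward; lengths in mm; the calibration is good to about 2 mm. A picture is of the moment at which its call begins: read the wrist's pose just before it. There is no depth.
- ctrl.finish_job(): hands the job in, once; it reports no verdict.
Trained networks look in the newest picture that a camera, given by its name, has taken for a name from the list of things; names that differ only in an ending like _2 or _b are one class to them, and where a whole thing is asked for, a point or a joint stands for the part that bears it (a point fixed in the world has none). Each returns a list of dicts, best first, with "score" (0 to 1); they miss things now and then, are a little off and sometimes report something else, mostly with a low value. They report only what shows in the picture. A call takes as long as a camera call.
- ctrl.boxes_of(camera, target): "box" ([left, top, right, bottom] in pixels, round what is visible of it).
- ctrl.regions_of(camera, target): "region" (384x512 bool, what is visible of it) and "box" ([left, top, right, bottom] in pixels, round what is visible of it).
The state is a dict: "time_s": time; "joints": joint angles; "dq": joint speeds; "tau": joint torques, N m; "eef_pos": TCP position; "ee_rot": TCP orientation; "force": force on the tool from outside, world axes, zero at the start; "wrist_torque": the same for the moment, N m; "grip_width": opening from 0.0 (shut) to 1.0 (fully open).
Only numpy, scipy, OpenCV 4.12 (cv2) and the standard library are available. Lean on these libraries where they do the work, as an engineer would, in place of code of your own. Each camera call takes 0.05 s, during which the arm holds its last target.

## Working session

There is one attempt and no reset: what is moved stays moved. The work goes in short steps, Python scripts to look and compute and a tool call to move; the robot and the scene stay as the last step left them, time stands still between calls to the robot, and variables do not carry over. Pictures are saved under pics/ and viewed, and the job is handed in when it is done.

Besides the shell and the picture viewer there is one more tool, called by a JSON object that holds its "op" and its "data". jog_arm: Moves the arm, as the interface text tells. Its arguments: {"type":"object","properties":{"targets":{"type":"array"},"fingers":{"type":"number"},"grip_force":{"type":"number"}},"required":["targets"]}

```bash
mkdir -p pics; ls; python3 - <<'E'
from rig import ctrl
import cv2
print(ctrl.sense())
for n in ["scene","side","wrist"]:
    c=ctrl.capture(n); cv2.imwrite(f"pics/{n}0.png",c["img"][:,:,::-1])
    print(n,c["intrinsics"],c["k1"],c.get("T"),c.get("mount"))
    for t in ["knob","turntable","gate"]:
        try: print(t,[(b["box"],round(b["score"],2)) for b in ctrl.boxes_of(n,t)][:3])
        except Exception as e: print(t,e)
E
```

```text
pics
{'time_s': 0.0, 'joints': array([-2.23371448e-01,  3.13434114e-01,  1.49844524e+00, -3.92457592e-06,
        1.33101333e+00, -2.23377431e-01]), 'dq': array([ 0.0005925 , -0.00141357, -0.00098897,  0.00129208, -0.00092353,
       -0.00098396]), 'tau': array([-5.78409599e-04, -4.12261176e+01, -2.59742296e+01, -3.58453699e-04,
        4.11797926e-03, -1.23038126e-05]), 'eef_pos': array([5.24757513e+02, 5.69764021e-02, 2.47740126e+02]), 'ee_rot': array([ 7.07207136e-01, -7.07006128e-01,  4.46063549e-04,  4.50955224e-04]), 'force': array([-0.63788334,  0.58158207,  0.13224058]), 'wrist_torque': array([-0.04043094,  0.04542767,  0.01038481]), 'grip_width': 1.0008914868378462}
scene [[491.10290602   0.         253.45063801]
 [  0.         491.10290602 191.90163588]
 [  0.           0.           1.        ]] 0.045693304012632566 [[ 1.52765867e-01 -5.68654619e-01  8.08266364e-01  1.48829065e+03]
 [ 9.88261891e-01  8.70654371e-02 -1.25531046e-01 -7.34150568e+01]
 [ 1.01174497e-03  8.17955704e-01  5.75280316e-01  7.83660929e+02]
 [ 0.00000000e+00  0.00000000e+00  0.00000000e+00  1.00000000
[... 569 characters left out ...]
None
knob [([250.5, 156.3, 258.3, 188.5], 0.78)]
turntable [([203.7, 157.0, 407.2, 368.0], 0.63)]
gate [([205.9, 154.1, 402.9, 367.5], 0.92)]
wrist [[313.20719755   0.         257.28357591]
 [  0.         313.20719755 186.90229959]
 [  0.           0.           1.        ]] -0.06476006643530507 None [[ 9.99999740e-01  6.99970035e-04 -1.71397186e-04  4.98162140e-01]
 [-3.75199367e-04  3.02641310e-01 -9.53104452e-01 -1.23680456e+02]
 [-6.15272688e-04  9.53104269e-01  3.02641494e-01  7.68197755e+01]
 [ 0.00000000e+00  0.00000000e+00  0.00000000e+00  1.00000000e+00]]
knob [([193.1, 13.8, 273.5, 92.2], 0.73)]
turntable [([130.0, 2.7, 511.6, 341.0], 0.71)]
gate [([130.9, 1.9, 512.0, 340.1], 0.61)]
```

View pics/scene0.png

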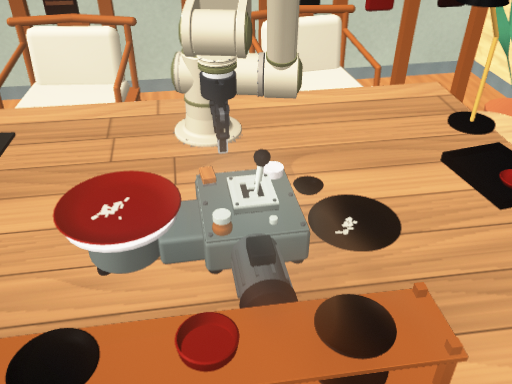

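View pics/side0.png

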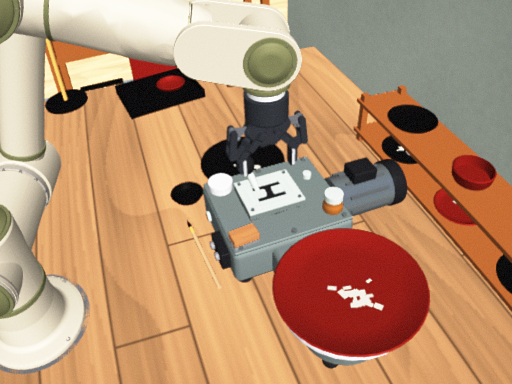

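View pics/wrist0.png

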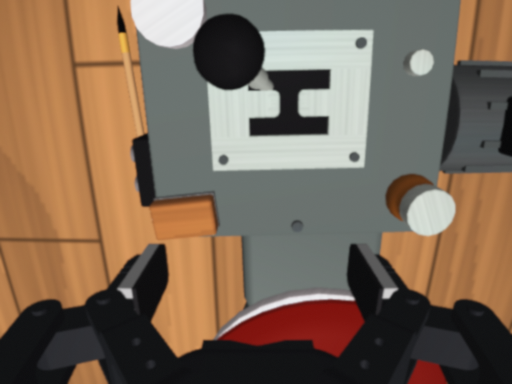

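```bash
cat > h.py <<'E'
import numpy as np, cv2
from scipy.spatial.transform import Rotation as R
def Twrist(s,c):
    T=np.eye(4); q=np.array(s["ee_rot"]); T[:3,:3]=R.from_quat([q[1],q[2],q[3],q[0]]).as_matrix(); T[:3,3]=s["eef_pos"]
    return T@c["mount"]
def onplane(c,T,px,z):
    p=np.array(px,float).reshape(-1,1,2)
    u=cv2.undistortPoints(p,c["intrinsics"],np.array([c["k1"],0,0,0.])).reshape(-1,2)
    d=np.c_[u[:,0],-u[:,1],-np.ones(len(u))]@T[:3,:3].T
    o=T[:3,3]; return o+d*((z-o[2])/d[:,2])[:,None]
def proj(c,T,P):
    X=(np.atleast_2d(P)-T[:3,3])@T[:3,:3]; X=X*[1,-1,-1]
    u=X[:,:2]/X[:,2:]; r=(u**2).sum(1,keepdims=True); u=u*(1+c["k1"]*r)
    K=c["intrinsics"]; return u*[K[0,0],K[1,1]]+[K[0,2],K[1,2]]
E
python3 - <<'E'
from h import *
from rig import ctrl
s=ctrl.sense(); c=ctrl.capture("wrist"); T=Twrist(s,c)
g=cv2.cvtColor(c["img"],cv2.COLOR_RGB2GRAY)
dark=(g<60).astype(np.uint8)
n,l,st,ce=cv2.connectedComponentsWithStats(dark)
i=l[103,289]; print("H comp",st[i],ce[i])
print(np.round(onplane(c,T,[[373,30],[363,168],[213,170],[329,80],[327,126],[250,126],[289,103],[361,43],[354,157],[223,160]],125),1))
for n in ["scene","side","wrist"]:
    ctrl.capture(n)
    for t in ["knob","side_near","red_plate","wax_tin","rubbing_block","paste_jar","brush"]:
        print(n,t,[(b["box"],round(b["score"],2)) for b in ctrl.boxes_of(n,t)][:2])
cv2.imwrite("pics/w_zoom.png",cv2.resize(c["img"][0:260,110:470,::-1],None,fx=2.2,fy=2.2,interpolation=cv2.INTER_CUBIC))
E
```

```text
H comp [ 250   70   79   65 2763] [292.3713355  104.24828085]
[[610.1 118.6 125. ]
 [612.   14.5 125. ]
 [489.5  12.9 125. ]
 [579.7  82.9 125. ]
 [580.2  48.4 125. ]
 [519.9  48.3 125. ]
 [549.9  65.8 125. ]
 [601.9 109.5 125. ]
 [603.7  23.7 125. ]
 [497.9  21.2 125. ]]
scene knob [([255.5, 148.2, 272.0, 191.4], 0.92)]
scene side_near []
scene red_plate [([54.5, 171.1, 184.0, 245.6], 0.9)]
scene wax_tin [([263.7, 160.3, 281.7, 180.6], 0.55)]
scene rubbing_block [([199.7, 159.7, 216.3, 188.7], 0.86)]
scene paste_jar [([213.5, 206.2, 233.3, 234.5], 0.68)]
scene brush []
side knob [([238.7, 157.8, 259.6, 187.5], 0.75)]
side side_near [([235.1, 155.7, 260.7, 190.3], 0.38)]
side red_plate [([271.7, 228.6, 430.0, 357.8], 0.86), ([249.1, 156.0, 260.0, 189.1], 0.72)]
side wax_tin [([208.0, 174.9, 230.2, 197.0], 0.77)]
side rubbing_block []
side paste_jar [([321.5, 188.8, 343.5, 213.9], 0.76)]
side brush [([190.4, 222.9, 221.2, 286.4], 0.59)]
wrist knob [([190.9, 12.3, 274.3, 89.4], 0.94)]
wrist side_near []
wrist red_plate [([217.3, 299.6, 448.0, 384.0], 0.81), ([129.0, 0.0, 511.3, 340.1], 0.32)]
wrist wax_tin [([129.5, 0.2, 209.3, 50.9], 0.88)]
wrist rubbing_block [([153.3, 189.1, 222.6, 241.7], 0.82)]
wrist paste_jar [([386.9, 172.7, 456.2, 238.0], 0.7)]
wrist brush [([119.1, 3.8, 148.3, 136.3], 0.85)]
```

View pics/w_zoom.png

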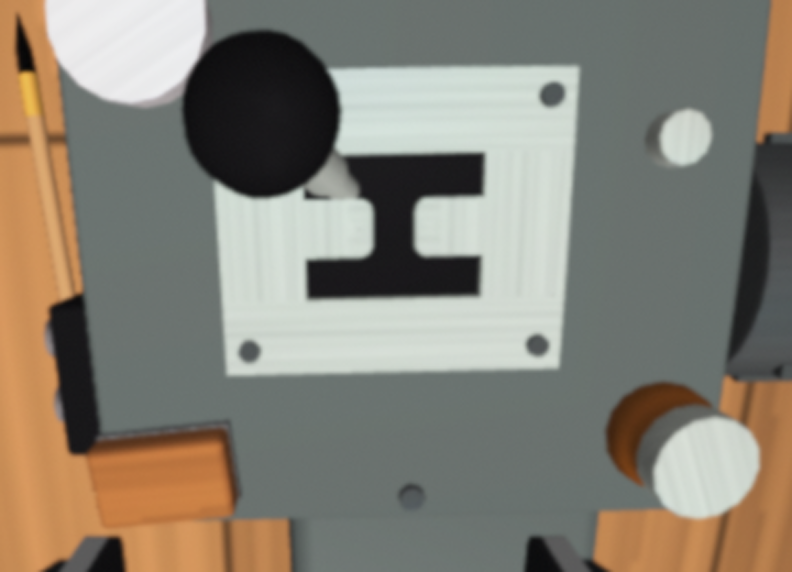

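```bash
cat >> h.py <<'E'
O=np.array([550,65.8,0.]);YAW=0.015
RT=R.from_euler('z',YAW).as_matrix()
def knobpos(f,a):
    # fore f about y, across a about x (a>0 -> right = -y)
    # tan-model: stem direction
    d=np.array([np.tan(f),-np.tan(a),1]);d/=np.linalg.norm(d)
    return O+RT@(np.array([0,0,45])+150*d)
def stemat(f,a,L):
    d=np.array([np.tan(f),-np.tan(a),1]);d/=np.linalg.norm(d)
    return O+RT@(np.array([0,0,45])+L*d)
def knobmask(img,box,m=6):
    g=img.max(2).astype(int); M=np.zeros(g.shape,np.uint8)
    x0,y0,x1,y1=[int(v) for v in box]; x0-=m;y0-=m;x1+=m;y1+=m
    M[max(y0,0):y1,max(x0,0):x1]=(g[max(y0,0):y1,max(x0,0):x1]<45); return M
E
python3 - <<'E'
from h import *
from rig import ctrl
from scipy.optimize import least_squares
s=ctrl.sense(); c=ctrl.capture("wrist"); T=Twrist(s,c)
M=np.zeros((384,512),np.uint8); M[5:100,188:272]=c["img"].max(2)[5:100,188:272]<45
n,l,st,ce=cv2.connectedComponentsWithStats(M);i=1+st[1:,4].argmax();print(st[i],ce[i])
r=least_squares(lambda p:(proj(c,T,knobpos(*p))-ce[i]).ravel(),[-.25,-.22]);print(r.x,knobpos(*r.x))
cs=ctrl.capture("scene"); print(proj(cs,cs["T"],knobpos(*r.x)), proj(cs,cs["T"],O+[0,0,125]))
E
```

```text
[ 194   14   70   75 4085] [228.03427173  50.92974296]
[-0.27729924 -0.22039626] [509.38807087  96.79068787 186.03279221]
[[261.12251632 156.79545279]] [[250.71853532 188.95501387]]
```

{"op": "jog_arm", "data": {"targets": [{"offset": [-0.03,0,0],"yaw": 0},{"offset": [-0.06,0,0],"yaw": 0},{"offset": [-0.085,0,0.02],"yaw": 0},{"offset": [-0.085,0,0.05],"yaw": 0},{"offset": [-0.085,0,0.08],"yaw": 0},{"offset": [-0.085,0,0.099],"yaw": 0},{"offset": [-0.085,0,0.099],"yaw": 0},{"offset": [-0.085,0,0.099],"yaw": 0}], "fingers": 0.0, "grip_force": 20}}

```text
time_s: 2.62
eef_pos: [439.9, 99.5, 248.3]
ee_rot: [-0.707, 0.707, 0.001, -0.001]
force: [0.5, 0.2, 0.9]
grip_width: -0.004
```

{"op": "jog_arm", "data": {"targets": [{"offset": [0,0.02,-0.001],"yaw": 0},{"offset": [0,0.04,-0.001],"yaw": 0},{"offset": [0,0.059,-0.001],"yaw": 0},{"offset": [0,0.059,-0.001],"yaw": 0},{"offset": [0.01,0.059,-0.001],"yaw": 0},{"offset": [0.02,0.059,-0.001],"yaw": 0},{"offset": [0.02,0.059,-0.001],"yaw": 0}]}}

```text
time_s: 3.2
eef_pos: [461.4, 97.7, 190.3]
ee_rot: [-0.707, 0.707, 0.001, 0.0]
force: [-0.2, -0.0, 0.1]
grip_width: -0.004
```

```bash
cat > look.py <<'E'
from h import *
from rig import ctrl
import sys
k=sys.argv[1]
s=ctrl.sense();ims=[]
for n in ["scene","side","wrist"]:
    c=ctrl.capture(n)
    ims.append(c["img"])
print(s["time_s"],np.round(s["eef_pos"],1),np.round(s["force"],1))
a=cv2.resize(ims[0][120:240,190:320],(400,370),interpolation=3)
b=cv2.resize(ims[1][110:240,190:340],(400,347),interpolation=3)
w=ims[2]
cv2.imwrite(f"pics/{k}_s.png",np.hstack([a[:347],b])[:,:,::-1]); cv2.imwrite(f"pics/{k}_w.png",w[:,:,::-1])
E
python3 look.py a1
```

```text
3.2 [461.4  97.7 190.3] [-0.2 -0.   0.1]
```

View pics/a1_s.png

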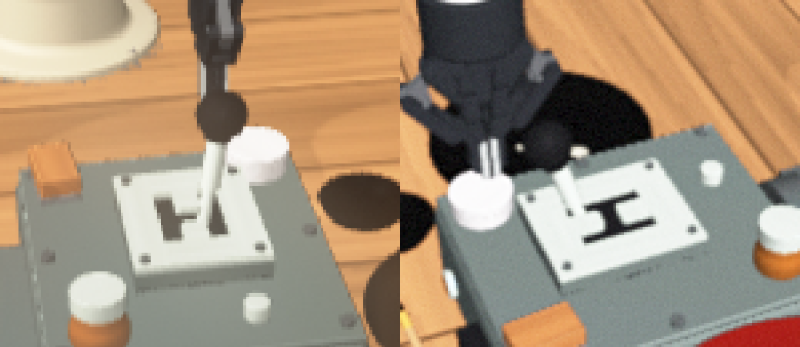

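View pics/a1_w.png

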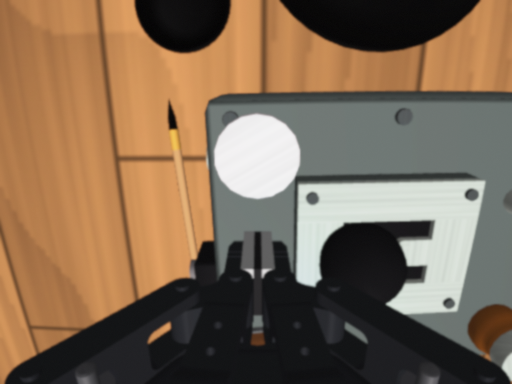

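```bash
python3 - <<'E'
from h import *
from rig import ctrl
c=ctrl.capture("side");im=cv2.resize(c["img"],None,fx=6,fy=6,interpolation=cv2.INTER_CUBIC)[:,:,::-1].copy()
for z in [173,190,210,230,246]:
    for dx in [-14.3,14.3,30,45]:
        p=proj(c,c["T"],[[461.4+dx,97.7-11,z]])[0]*6
        cv2.circle(im,tuple(int(v) for v in p),3,(0,0,255),-1)
p=proj(c,c["T"],knobpos(-.277,-.22))[0]*6;cv2.circle(im,tuple(int(v) for v in p),3,(0,255,0),-1)
cv2.imwrite("pics/ov1.png",cv2.convertScaleAbs(im[560:1160,1080:1800],alpha=1.8,beta=20))
E
```

```text
(no output)
```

View pics/ov1.png

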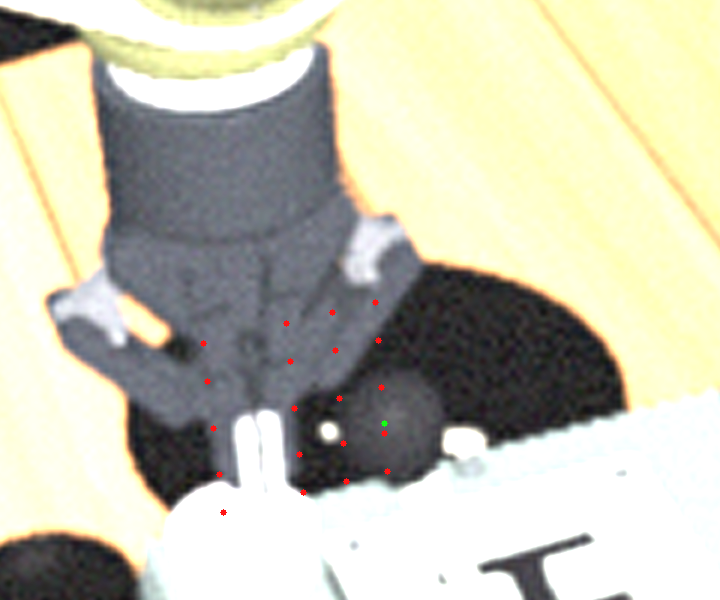

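{"op": "jog_arm", "data": {"targets": [{"offset": [0.0,-0.009,0],"yaw": 0},{"offset": [0.0,-0.009,0],"yaw": 0},{"offset": [0.006,-0.009,0],"yaw": 0},{"offset": [0.012,-0.009,0],"yaw": 0},{"offset": [0.017,-0.009,0],"yaw": 0},{"offset": [0.022,-0.009,0],"yaw": 0},{"offset": [0.026,-0.009,0],"yaw": 0},{"offset": [0.03,-0.009,0],"yaw": 0},{"offset": [0.03,-0.009,0],"yaw": 0}]}}

```text
time_s: 4.15
eef_pos: [490.0, 98.5, 198.6]
ee_rot: [0.707, -0.707, -0.0, 0.001]
force: [-3.7, 1.6, 2.5]
grip_width: -0.0
```

```bash
cat > fit.py <<'E'
from h import *
from rig import ctrl
from scipy.optimize import least_squares
# estimate lever angles from knob region in several cameras
import sys
s=ctrl.sense(); print(s["time_s"],np.round(s["eef_pos"],1),np.round(s["force"],1))
for n in ["wrist","scene","side"]:
    c=ctrl.capture(n); T=c["T"] if n!="wrist" else Twrist(s,c)
    if n!="wrist": cv2.imwrite(f"pics/{sys.argv[1]}_{n}.png",cv2.resize(c["img"][110:240,190:340,::-1],None,fx=5,fy=4.5,interpolation=3))
    else: cv2.imwrite(f"pics/{sys.argv[1]}_{n}.png",c["img"][:,:,::-1])
    r=ctrl.regions_of(n,"knob")
    if not r: print(n,"none");continue
    m=r[0]["region"]; b=r[0]["box"]
    g=(m&(c["img"].max(2)<(45 if n=="wrist" else 90))).astype(np.uint8)
    if g.sum()<20: print(n,"few"); continue
    g=cv2.morphologyEx(g,cv2.MORPH_OPEN,np.ones((3,3)))
    nn,l,st,ce=cv2.connectedComponentsWithStats(g)
    if nn<2: print(n,"none2"); continue
    i=1+st[1:,4].argmax(); ct=max(cv2.findContours((l==i).astype(np.uint8),0,1)[0],key=len)
    (cx,cy),rad=cv2.minEnclosingCircle(ct); z=proj
    f=least_squares(lambda p:(proj(c,T,knobpos(*p))-ce[i]).ravel(),[-.1,-.1])
    print(n,round(r[0]["score"],2),st[i],np.round(ce[i],1),"circ",round(cx,1),round(cy,1),round(rad,1),"f,a",np.round(f.x,3),np.round(knobpos(*f.x),1))
E
python3 fit.py b1
```

```text
4.15 [490.   98.5 198.6] [-3.7  1.6  2.5]
wrist 0.9 [ 285  218   78   68 4056] [323.6 251.1] circ 323.5 255.0 41.3 f,a [-0.186 -0.239] [522.5 100.3 188.4]
scene 0.6 [255 150  16  18 213] [262.6 158.4] circ 262.5 158.5 8.6 f,a [-0.192 -0.225] [521.5  98.3 188.7]
side 0.56 [243 152  16  20 265] [250.4 161.2] circ 250.0 161.4 9.8 f,a [-0.178 -0.211] [523.5  96.3 189.5]
```

View pics/b1_wrist.png

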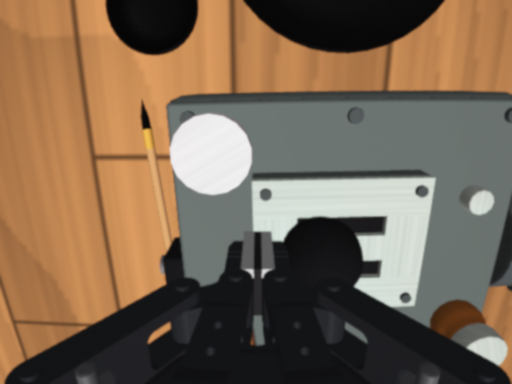

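View pics/b1_side.png

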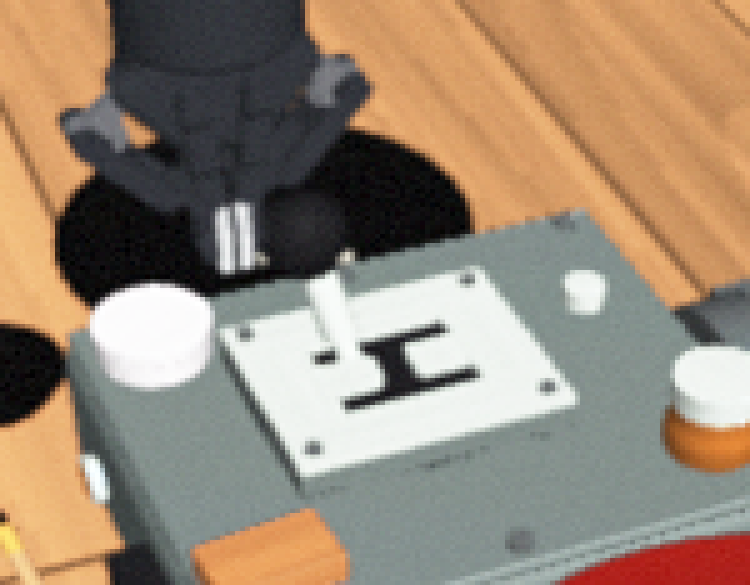

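{"op": "jog_arm", "data": {"targets": [{"offset": [0.005,0,0],"yaw": 0},{"offset": [0.01,0,0],"yaw": 0},{"offset": [0.014,0,0],"yaw": 0},{"offset": [0.018,0,0],"yaw": 0},{"offset": [0.021,0,0],"yaw": 0},{"offset": [0.024,0,0],"yaw": 0},{"offset": [0.024,0,0],"yaw": 0},{"offset": [0.024,0,0],"yaw": 0}]}}

```text
time_s: 5.12
eef_pos: [513.7, 98.4, 198.8]
ee_rot: [-0.707, 0.707, 0.001, -0.0]
force: [-3.0, -0.3, 3.4]
grip_width: 0.0
```

```bash
python3 fit.py b2
```

```text
5.1167 [513.7  98.4 198.8] [-3.  -0.3  3.4]
wrist 0.58 [ 286  218   80   68 4281] [325.1 251.2] circ 323.5 257.0 42.4 f,a [-0.021 -0.239] [546.4 101.3 190.7]
scene 0.8 [257 154  17  18 223] [264.8 162.8] circ 264.3 162.7 8.9 f,a [-0.03  -0.226] [545.1  99.3 191.1]
side 0.65 [253 148  17  20 274] [260.9 157.1] circ 260.1 157.5 10.0 f,a [-0.01  -0.223] [548.   99.  191.3]
```

View pics/b2_side.png

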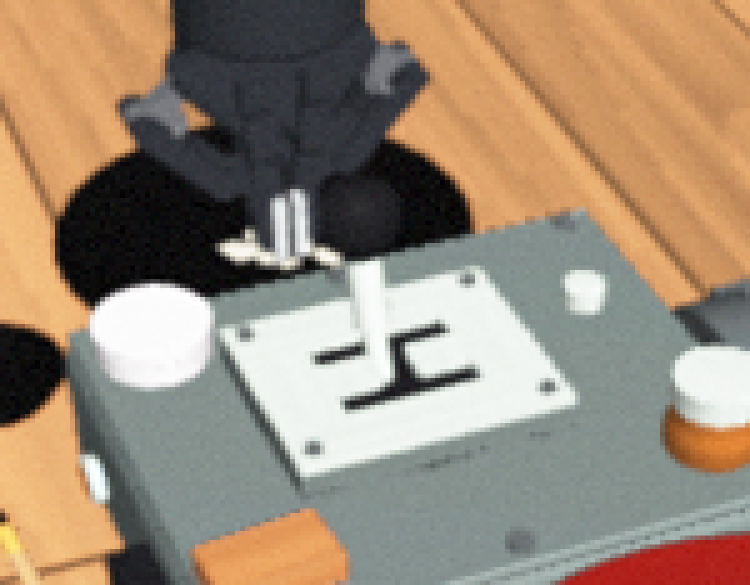

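View pics/b2_scene.png

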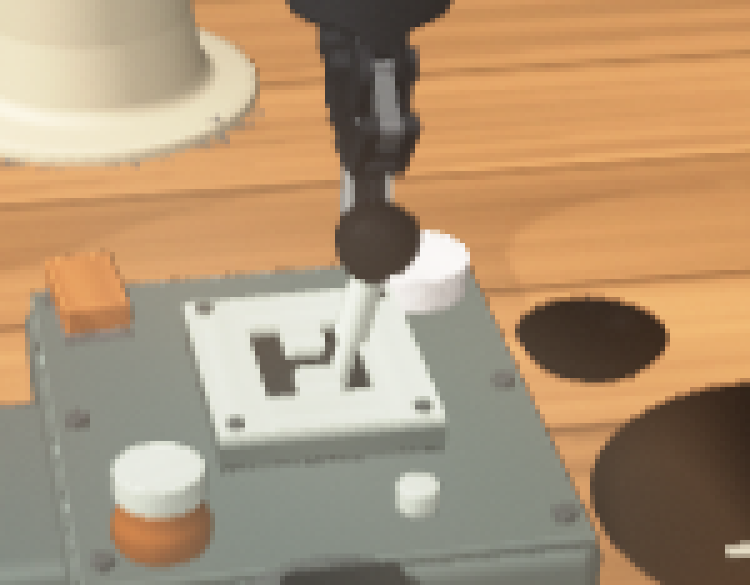

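{"op": "jog_arm", "data": {"targets": [{"offset": [0.0015,0,0],"yaw": 0},{"offset": [0.003,0,0],"yaw": 0},{"offset": [0.003,0,0],"yaw": 0},{"offset": [-0.01,0,0],"yaw": 0},{"offset": [-0.025,0,0],"yaw": 0},{"offset": [-0.035,0,0],"yaw": 0},{"offset": [-0.035,0,0],"yaw": 0},{"offset": [-0.035,0,0],"yaw": 0}]}}

```text
time_s: 6.08
eef_pos: [478.9, 98.3, 198.6]
ee_rot: [-0.707, 0.707, 0.001, -0.0]
force: [-0.4, -0.2, -0.4]
grip_width: 0.0
```

```bash
python3 fit.py b3
```

```text
6.0833 [478.9  98.3 198.6] [-0.4 -0.2 -0.4]
wrist 0.94 [ 358  217   88   81 5604] [401.5 257.1] circ 402.0 256.5 44.5 f,a [-0.005 -0.217] [548.8  98.1 191.5]
scene 0.68 [294 177  29  18 402] [307.9 185. ] circ 308.0 184.0 14.3 f,a [-0.102 -1.108] [541.1 199.7 112. ]
side 0.71 [253 148  18  20 273] [261.4 157.2] circ 261.5 157.5 9.6 f,a [-0.006 -0.217] [548.6  98.1 191.5]
```

View pics/b3_side.png

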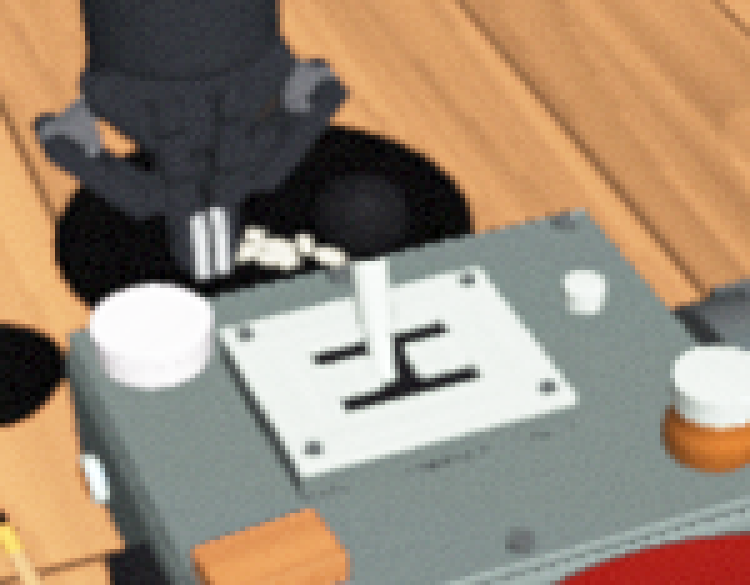

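View pics/b3_wrist.png

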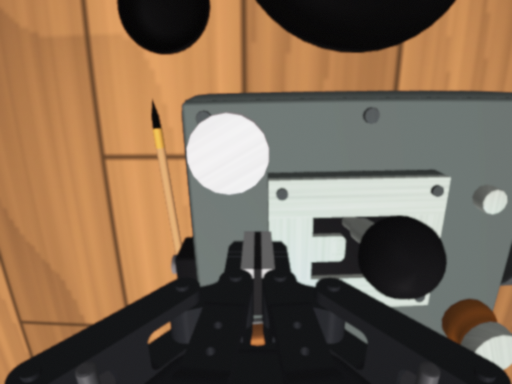

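{"op": "jog_arm", "data": {"targets": [{"offset": [-0.005,0,0.02],"yaw": 0},{"offset": [-0.005,0,0.04],"yaw": 0},{"offset": [0,0,0.055],"yaw": 0},{"offset": [0.0,0,0.055],"yaw": 0},{"offset": [0.025,0,0.055],"yaw": 0},{"offset": [0.05,0,0.055],"yaw": 0},{"offset": [0.07,0,0.055],"yaw": 0},{"offset": [0.07,0,0.055],"yaw": 0},{"offset": [0.07,0,0.055],"yaw": 0}]}}

```text
time_s: 7.13
eef_pos: [549.0, 152.7, 197.8]
ee_rot: [-0.707, 0.707, 0.0, -0.001]
force: [0.1, 0.9, -0.9]
grip_width: 0.0
```

```bash
python3 fit.py b4
```

```text
7.1333 [549.  152.7 197.8] [ 0.1  0.9 -0.9]
wrist 0.66 [251 316  14  30 332] [257.6 331.9] circ 257.5 330.5 15.0 f,a [ 0.002 -0.279] [549.7 107.1 189.2]
scene 0.76 [258 156  16  17 213] [265.2 163.7] circ 265.4 164.0 8.4 f,a [-0.003 -0.228] [549.1  99.6 191.1]
side 0.9 [253 148  18  20 280] [261.5 156.9] circ 261.6 157.3 9.9 f,a [-0.001 -0.225] [549.3  99.2 191.2]
```

View pics/b4_scene.png

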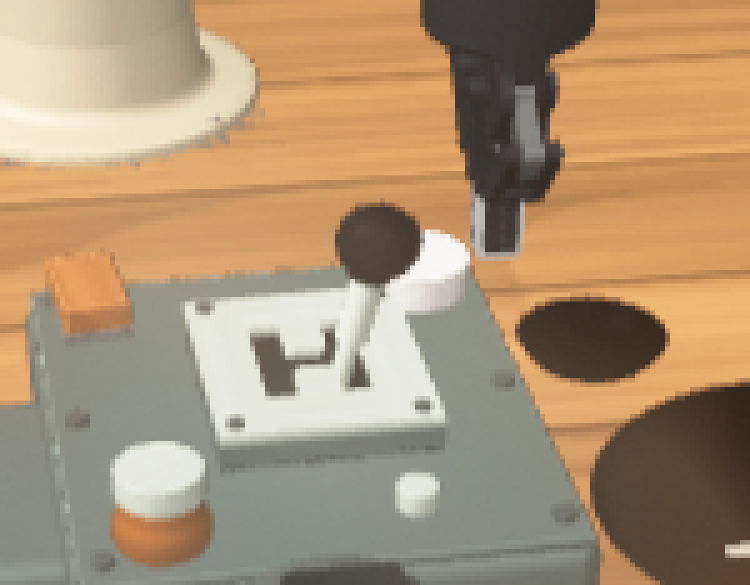

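View pics/b4_wrist.png

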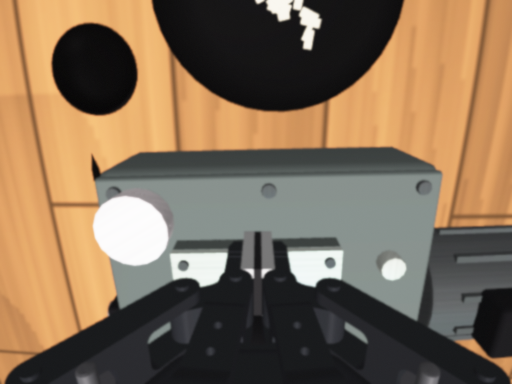

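{"op": "jog_arm", "data": {"targets": [{"offset": [0,0,-0.01],"yaw": 0},{"offset": [0,0,-0.018],"yaw": 0},{"offset": [0,0,-0.023],"yaw": 0},{"offset": [0,0,-0.028],"yaw": 0},{"offset": [0,0,-0.033],"yaw": 0},{"offset": [0,0,-0.038],"yaw": 0},{"offset": [0.0005,0,-0.043],"yaw": 0},{"offset": [0.0005,0,-0.048],"yaw": 0},{"offset": [0.0005,0,-0.053],"yaw": 0},{"offset": [0.0005,0,-0.053],"yaw": 0}]}}

```text
time_s: 8.27
eef_pos: [549.0, 99.3, 198.6]
ee_rot: [-0.707, 0.707, 0.0, -0.0]
force: [0.4, 0.2, 0.5]
grip_width: -0.005
```

```bash
python3 fit.py b5
```

```text
8.2667 [549.   99.3 198.6] [0.4 0.2 0.5]
wrist none
scene 0.85 [245 156  16  17 204] [252.5 163.7] circ 252.4 164.0 8.4 f,a [ 0.007 -0.028] [551.   69.9 194.9]
side 0.87 [258 155  19  20 297] [267.  164.1] circ 267.2 164.0 10.2 f,a [ 0.    -0.013] [550.   67.8 195. ]
```

View pics/b5_scene.png

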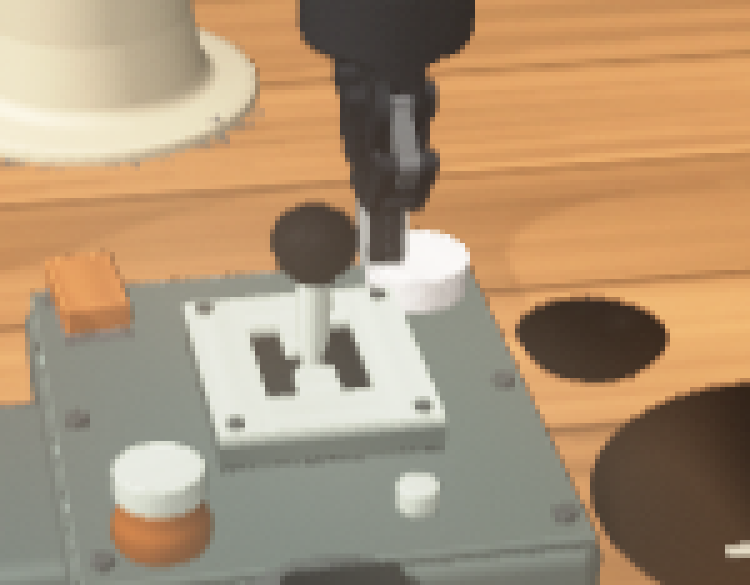

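{"op": "jog_arm", "data": {"targets": [{"offset": [0,0,-0.005],"yaw": 0},{"offset": [0,0,-0.01],"yaw": 0},{"offset": [0,0,-0.015],"yaw": 0},{"offset": [0,0,-0.02],"yaw": 0},{"offset": [0,0,-0.025],"yaw": 0},{"offset": [0.0,0,-0.029],"yaw": 0},{"offset": [0.0,0,-0.032],"yaw": 0},{"offset": [0.0,0,-0.034],"yaw": 0},{"offset": [0.0,0,-0.034],"yaw": 0}]}}

```text
time_s: 9.32
eef_pos: [548.8, 65.7, 198.3]
ee_rot: [-0.707, 0.707, 0.0, -0.001]
force: [0.4, 0.1, 0.3]
grip_width: -0.002
```

```bash
python3 fit.py b6
```

```text
9.3167 [548.8  65.7 198.3] [0.4 0.1 0.3]
wrist 0.76 [251 316  14  30 320] [257.6 332. ] circ 258.0 330.6 14.7 f,a [-0.008  0.327] [549.5  17.6 187.1]
scene 0.66 [241 160   5  11  43] [243.3 164.8] circ 243.0 165.0 5.4 f,a [0.004 0.114] [550.9  48.7 194. ]
side 0.79 [264 165  19  20 289] [273.  174.6] circ 272.5 174.7 10.0 f,a [0.002 0.205] [550.7  35.2 191.9]
```

View pics/b6_scene.png

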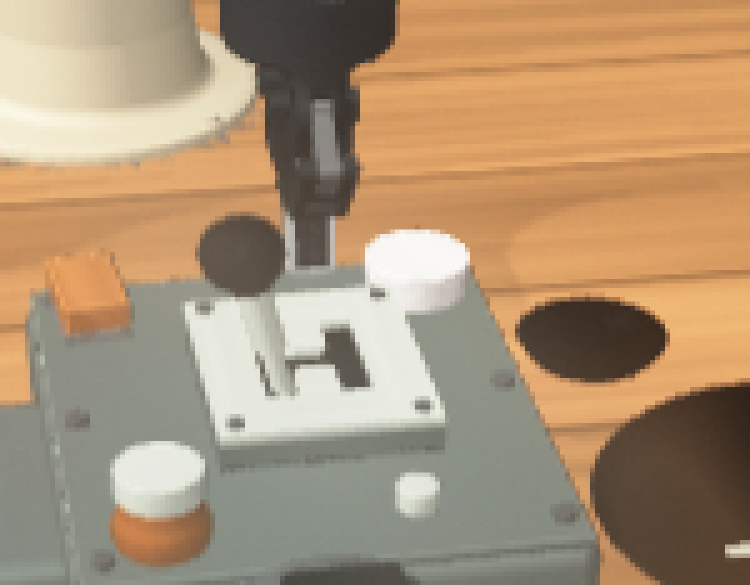

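{"op": "jog_arm", "data": {"targets": [{"offset": [0,0,-0.002],"yaw": 0},{"offset": [0,0,-0.003],"yaw": 0},{"offset": [0,0,-0.003],"yaw": 0}]}}

```text
time_s: 9.87
eef_pos: [548.7, 63.4, 198.2]
ee_rot: [-0.707, 0.707, 0.0, -0.001]
force: [-0.3, 2.5, -0.4]
grip_width: -0.001
```

```bash
python3 fit.py b7
```

```text
9.8667 [548.7  63.4 198.2] [-0.3  2.5 -0.4]
wrist 0.58 [252 316  13  29 299] [257.6 331.3] circ 258.0 330.3 14.6 f,a [-0.01   0.345] [549.4  15.  186.1]
scene 0.92 [239 160   6  10  43] [241.9 164.3] circ 241.5 164.5 5.1 f,a [-0.016  0.132] [547.9  46.  193.7]
side 0.89 [265 166  18  20 286] [273.6 175.4] circ 273.6 175.7 10.0 f,a [0.004 0.221] [551.1  32.9 191.3]
```

{"op": "jog_arm", "data": {"targets": [{"offset": [0,0,0.01],"yaw": 0},{"offset": [0,0,0.025],"yaw": 0},{"offset": [0,0,0.025],"yaw": 0},{"offset": [-0.025,0,0.025],"yaw": 0},{"offset": [-0.05,0,0.025],"yaw": 0},{"offset": [-0.07,0,0.025],"yaw": 0},{"offset": [-0.07,0,0.025],"yaw": 0},{"offset": [-0.07,0,0.005],"yaw": 0},{"offset": [-0.07,0,-0.015],"yaw": 0},{"offset": [-0.07,0,-0.03],"yaw": 0},{"offset": [-0.07,0,-0.03],"yaw": 0},{"offset": [-0.07,0,-0.03],"yaw": 0}]}}

```text
time_s: 11.17
eef_pos: [479.2, 32.8, 198.5]
ee_rot: [-0.707, 0.707, 0.0, -0.0]
force: [0.3, 0.3, 0.8]
grip_width: -0.002
```

```bash
python3 fit.py b8
```

```text
11.1667 [479.2  32.8 198.5] [0.3 0.3 0.8]
wrist 0.77 [ 361  216   87   82 5619] [403.5 256.5] circ 405.0 254.5 44.6 f,a [-0.004  0.22 ] [549.9  33.  191.4]
scene 0.76 [242 162   3   5  15] [243. 164.] circ 243.0 164.0 2.2 f,a [-0.019  0.114] [547.4  48.6 194. ]
side 0.96 [265 166  18  20 295] [273.5 175.2] circ 273.5 175.3 10.0 f,a [0.004 0.217] [551.1  33.5 191.5]
```

View pics/b8_wrist.png

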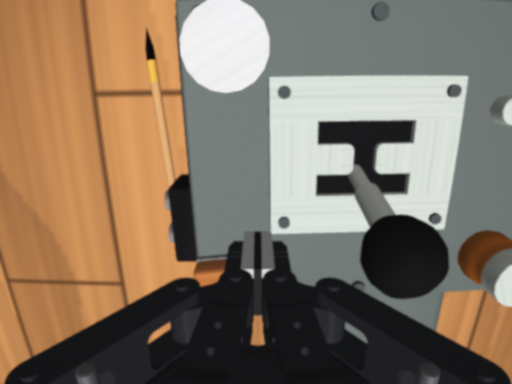

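{"op": "jog_arm", "data": {"targets": [{"offset": [0.015,0,0],"yaw": 0},{"offset": [0.03,0,0],"yaw": 0},{"offset": [0.035,0,0],"yaw": 0},{"offset": [0.04,0,0],"yaw": 0},{"offset": [0.045,0,0],"yaw": 0},{"offset": [0.05,0,0],"yaw": 0},{"offset": [0.055,0,0],"yaw": 0},{"offset": [0.06,0,0],"yaw": 0},{"offset": [0.065,0,0],"yaw": 0},{"offset": [0.07,0,0],"yaw": 0},{"offset": [0.074,0,0],"yaw": 0},{"offset": [0.074,0,0],"yaw": 0}]}}

```text
time_s: 12.47
eef_pos: [553.1, 34.1, 198.0]
ee_rot: [-0.707, 0.707, 0.001, -0.001]
force: [-2.4, 1.2, 1.9]
grip_width: -0.004
```

```bash
python3 fit.py b9
```

```text
12.4667 [553.1  34.1 198. ] [-2.4  1.2  1.9]
wrist 0.58 [ 284  213   79   73 4428] [323.  248.7] circ 322.8 250.7 41.5 f,a [0.239 0.199] [585.2  37.4 188. ]
scene few
side 0.66 [282 163  17  19 273] [289.5 172.2] circ 288.9 172.3 9.7 f,a [0.25  0.216] [586.7  35.1 187.2]
```

View pics/b9_scene.png

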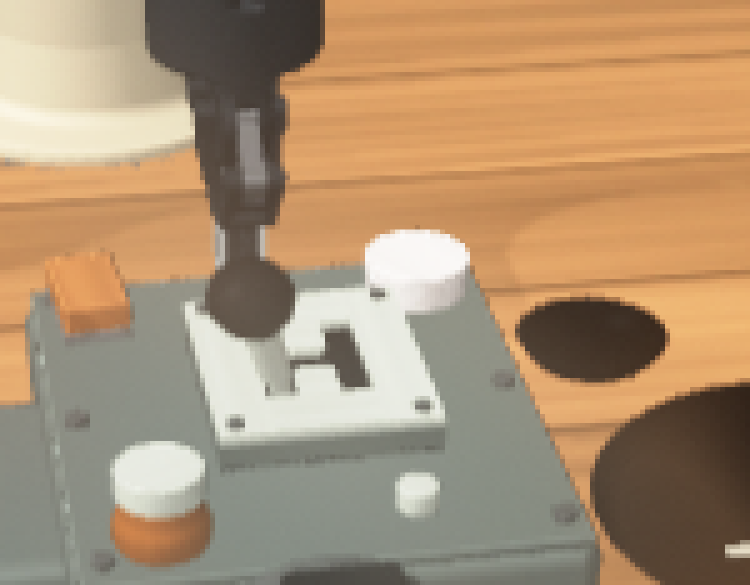

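View pics/b9_wrist.png

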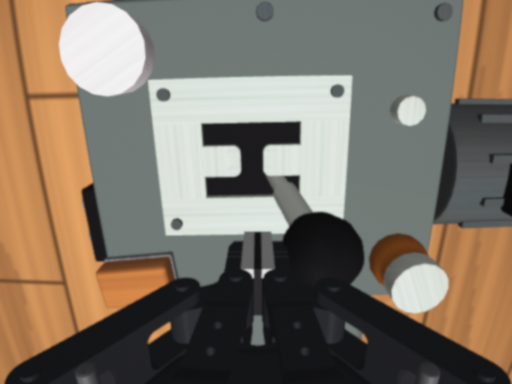

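Going well (about 0.245 forward). I'll press gently on to the stop.

{"op": "jog_arm", "data": {"targets": [{"offset": [0.003,0,0],"yaw": 0},{"offset": [0.006,0,0],"yaw": 0},{"offset": [0.0075,0,0],"yaw": 0},{"offset": [0.0075,0,0],"yaw": 0}]}}

```text
time_s: 13.1
eef_pos: [560.4, 33.8, 197.9]
ee_rot: [-0.707, 0.707, 0.0, -0.001]
force: [-1.7, 0.1, 0.2]
grip_width: 0.002
```

```bash
python3 fit.py b10
```

```text
13.1 [560.4  33.8 197.9] [-1.7  0.1  0.2]
wrist 0.72 [ 282  211   81   75 4555] [321.6 246.9] circ 321.5 247.7 41.5 f,a [0.287 0.204] [592.1  37.2 186.1]
scene none
side 0.79 [285 162  17  20 260] [292.7 171.8] circ 291.5 171.8 9.9 f,a [0.301 0.214] [594.   36.  185.3]
```

{"op": "jog_arm", "data": {"targets": [{"offset": [0.001,0,0],"yaw": 0},{"offset": [0.002,0,0],"yaw": 0},{"offset": [0.002,0,0],"yaw": 0}]}}

```text
time_s: 13.65
eef_pos: [562.3, 33.8, 198.1]
ee_rot: [-0.707, 0.707, 0.001, -0.001]
force: [-2.7, 0.9, 0.4]
grip_width: -0.001
```

{"op": "jog_arm", "data": {"targets": [{"offset": [0.001,0,0],"yaw": 0},{"offset": [0.002,0,0],"yaw": 0},{"offset": [0.002,0,0],"yaw": 0}]}}

```text
time_s: 13.9
eef_pos: [564.2, 33.9, 198.0]
ee_rot: [-0.707, 0.707, 0.0, -0.002]
force: [-4.2, 1.4, 0.4]
grip_width: 0.002
```

```bash
python3 fit.py b11
```

```text
13.9 [564.2  33.9 198. ] [-4.2  1.4  0.4]
wrist 0.63 [ 279  209   81   78 4552] [319. 246.] circ 318.4 246.8 41.5 f,a [0.307 0.206] [594.8  37.1 185.2]
scene few
side 0.67 [287 163  16  19 249] [294.2 172. ] circ 292.7 172.0 9.7 f,a [0.324 0.22 ] [597.2  35.4 184.1]
```

{"op": "jog_arm", "data": {"targets": [{"offset": [0.001,0,0],"yaw": 0},{"offset": [0.002,0,0],"yaw": 0},{"offset": [0.002,0,0],"yaw": 0}]}}

```text
time_s: 14.45
eef_pos: [565.7, 33.9, 197.8]
ee_rot: [-0.707, 0.707, -0.0, -0.002]
force: [-6.8, 0.4, 0.5]
grip_width: -0.004
```

```bash
python3 fit.py b12
```

```text
14.45 [565.7  33.9 197.8] [-6.8  0.4  0.5]
wrist 0.83 [ 276  210   81   77 4466] [316.8 246. ] circ 315.8 247.1 41.4 f,a [0.31  0.205] [595.2  37.3 185.1]
scene few
side 0.61 [287 163  16  19 228] [294.3 172.2] circ 293.2 172.4 9.6 f,a [0.324 0.223] [597.2  35.  184. ]
```

View pics/b12_side.png

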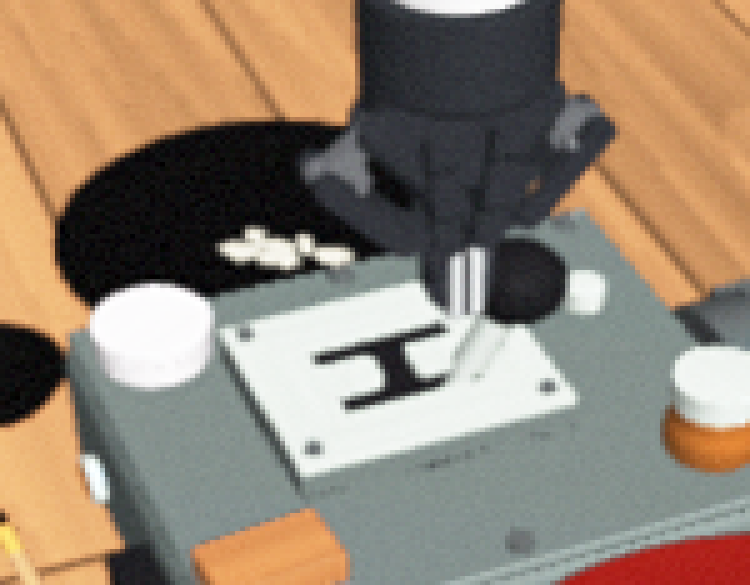

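{"op": "jog_arm", "data": {"targets": [{"offset": [-0.01,0,0],"yaw": 0},{"offset": [-0.03,0,0],"yaw": 0},{"offset": [-0.05,0,0],"yaw": 0},{"offset": [-0.08,0,0],"yaw": 0},{"offset": [-0.09,-0.02,0],"yaw": 0},{"offset": [-0.09,-0.04,0],"yaw": 0},{"offset": [-0.09,-0.05,0],"yaw": 0},{"offset": [-0.09,-0.05,0],"yaw": 0},{"offset": [-0.09,-0.05,0],"yaw": 0}]}}

```text
time_s: 15.5
eef_pos: [476.4, 33.6, 248.0]
ee_rot: [-0.707, 0.707, 0.0, -0.002]
force: [-0.1, -0.5, 0.7]
grip_width: 0.002
```

```bash
python3 fit.py b13
```

```text
15.5 [476.4  33.6 248. ] [-0.1 -0.5  0.7]
wrist 0.64 [ 404  181   66   60 3117] [435.7 209.7] circ 435.4 207.9 33.8 f,a [0.296 0.214] [593.3  36.  185.5]
scene few
side 0.62 [285 163  18  19 281] [293.3 171.8] circ 293.4 172.2 9.8 f,a [0.311 0.216] [595.4  35.9 184.8]
```

View pics/b13_wrist.png

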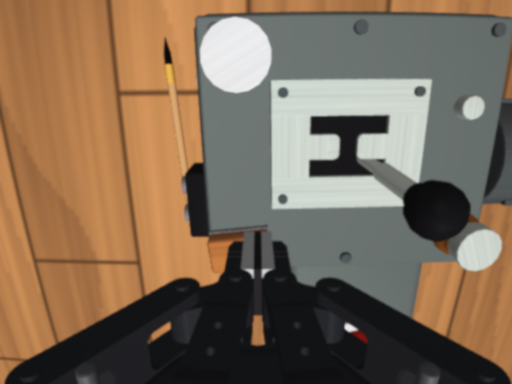

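View pics/b13_scene.png

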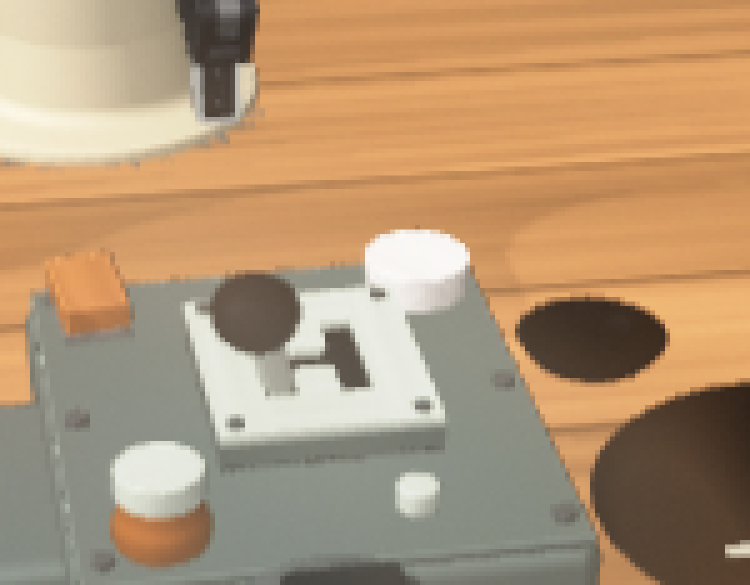

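The lever is fully home in the far right slot at about 0.296 to 0.31 rad, against the 0.295 stop. The robot is clear of it and nothing else has moved.

```bash
python3 -c "
from rig import ctrl
print(ctrl.finish_job())"
```

```text
the job is handed in; nothing more can be done
None
```

The lever is in third gear, fully home in the far right-hand slot, and the job was handed in at about 15.5 s of the 64 s allowed. I pushed it with the closed fingers only and never squeezed it.

- **Forward to the middle:** pushed from behind in the left slot. I measured about 0 fore (-0.005) before crossing, so it did not run into first.
- **Across to the right:** pushed from the left until the sideways lean read 0.22, against a stop at 0.222. Fore stayed near 0, so it did not drop towards fourth.
- **Forward into third:** pushed from behind until the knob stopped moving. The push force rose to about 7 N, above the 2–4 N needed to move it.

After I backed the arm off and raised it, the contact force was about zero. The wrist camera gave fore 0.296 and across 0.214. The side camera gave 0.311 and 0.216, so they differ by about 0.015 rad, within calibration error of the 0.295 stop.

The scene camera gave no usable lever angles in that check, nor in most checks after the push across, because its knob detection failed or was too poor. Its pictures still show the stem at the far end of the right slot.

In the pictures the tin, block, jar, brush and saucer look unmoved. The plates were only partly in view, and the arm went nowhere near them.

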